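# Level the record-player stand

### The job

The small record-player stand on the desk droops at its front foot and must be level before the player goes on it. Swing down the latch lever of the orange tool case, open the lid fully and leave it open, take out the yellow spirit level and set it down gently on the stand's deck, pointing straight from the front foot to the back and clear of the edges. Let go of it, turn the front foot's knob until the bubble sits in the middle between the two lines, then leave the knob and press down on the level with about 10 N (the push of one kilogram) to check that the reading holds: finish while still pressing, bubble centred, and leave the other things on the desk where they are.

Things in the scene. Friction and masses are not known exactly. Their poses are not given: they have to be found in the camera images.
- case: Black plastic tool case, fixed to the desk, 170 x 240 mm, tray 60 mm high with 6 mm walls; origin: centre of its underside. Its front (latch side) faces its own -x, the lid's hinge is on its +x side, its long side lies along y. The padded inner floor is 12 mm above the desk. The lid's top is 78 mm above the desk when shut.
- latch (a joint): Draw latch at the middle of the case's front face; 0 = shut (upright, its claw holds the lid down), positive = top swung outwards (away from the case, to the case's -x) and down; stops at 1.35 rad. The lid is free from about 0.3 rad; swing it past 0.9. Stays where it is left; a push down of 2 to 4 N on the lip swings it.
- latch_lip (a point): Middle of the top face of the red lip of the latch (22 mm deep, 34 mm wide), 24 mm out from and 50 mm above the latch's hinge line when shut. The lip can be pushed down from above with closed fingers; it travels down and outwards about the hinge.
- latch_hinge (a point): Middle of the latch's hinge line (along the case's y), 89 mm in front of the case's centre, 30 mm above the desk.
- lid (a joint): Orange lid of the case; 0 = shut, positive = opening upwards about its back edge, stops at 1.95 rad; fully open means past 1.4 rad. A stiff hinge: it stays where it is left and lifts with about 4 to 6 N at the handle.
- lid_handle (a point): Middle of the black grip bar on the lid: a round bar, diameter 12 mm, 90 mm long along the case's y, on two posts at its ends; when shut the bar's axis is 30 mm above the lid's top, 108 mm above the desk, and lies 130 mm in front of the lid's hinge line.
- lid_hinge (a point): Middle of the lid's hinge line (along the case's y), 85 mm behind the case's centre, 60 mm above the desk.
- level: Yellow spirit level with black ends, 180 mm long (its x), 24 mm wide (its y), 40 mm high, 0.26 kg; origin: centre of its underside. It stands upright in the case, along the case's long side. In the middle of its top is a bright green tube 70 mm long with a white bubble and two black lines. Its top is flat on both sides of the tube and can be pressed there, or across the clear cover of the tube, which is flush with the top.
- bubble (a joint): The bubble of the level: its shift in m along the level's +x from the middle between the lines (-0.018 to 0.018). It floats to the higher end, about 0.95 mm per mrad of tilt along the level, and takes about 1 s to settle. It is 16 mm long and clears both lines while within 2.5 mm of the middle.
- stand: The record-player stand, fixed on three pads; origin: on the desk under the middle of its deck. Its front (the single adjustable foot) faces its own -x, its two back feet are on the +x side. Nothing stands on the deck.
- deck: Wooden deck of the stand, 300 mm (x) by 400 mm (y), 28 mm thick; it tilts about the line of its back feet (135 mm behind its middle) as the front foot is turned. The origin is in the deck's middle, 24 mm under its top face; x runs from front to back.
- deck_middle (a point): Middle of the deck's top face, 68 mm above the desk when level. The point's x axis runs from front to back along the deck.
- foot (a joint): The levelling foot at the front of the stand, rad; positive = clockwise seen from above, which lifts the front of the deck: 16 mm a turn (2.5 mm per rad), or about 7.5 mrad of deck tilt and 7.1 mm of bubble travel per rad. It starts wound too low (negative) by 0.7 to 1.5 rad and stays where it is left; range -3.2 to 3.2; about 0.12 N m turns it.
- foot_grip (a point): Centre of the foot's dark knurled knob, on its upright axis, 205 mm in front of the stand's origin and 86 mm above the desk; the knob is 36 mm in diameter and 22 mm high (75 to 97 mm), free on all sides, 55 mm in front of the deck's edge. The arm of the deck under it is at most 60 mm high.
- driver: Blue-handled screwdriver, 150 mm, in the case behind the level: leave it in the case (it may shift a little).
- brush: Black record brush, 100 x 30 mm, 26 mm high, on the desk between case and stand, bystander; origin: centre of its underside.
- puck: Brass record weight, 72 mm in diameter, 45 mm high, on the desk to the left of the stand's back edge, bystander.
- mug: Blue mug, 90 mm high, left of the case, bystander.
- cleaner: Amber bottle, 48 mm in diameter, 140 mm high, behind the case, bystander.
- metronome: Wooden metronome, 150 mm high, on the desk right of the stand, bystander.
- sticks: Pair of drumsticks, 390 mm long, near the robot on its right, bystander.

How it is judged:
On the way, in this order (a step that is already met when the one before it is completed fails the run):
1. the latch lever is swung free (value of joint latch above 0.8 rad), for 0.1 s.
2. the lid is open (value of joint lid above 1.3 rad), for 0.2 s.
3. the level stands on the deck, let go, along its front-to-back line (contact force between level and deck above 1 N and contact force between level and the fingers below 0.2 N and angle between level's own z axis and vertical below 0.08 rad and angle between the x axis of level and the x axis of deck, either way round below 0.25 rad and linear speed of level below 0.03 m/s), for 0.2 s.
4. the foot is turned until the bubble is centred, and the knob let go (value of joint foot between -0.45 and 0.45 rad and value of joint bubble between -0.0025 and 0.0025 m and velocity of joint bubble between -0.004 and 0.004 m/s and contact force between level and deck above 1 N and contact force between foot and the fingers below 0.2 N), for 0.3 s.
At the end, for the whole second after the job is handed in: Still pressing: the level stands on the deck pushed by about 3.5 to 32 N above its weight, at rest, within 0.25 rad of the front-to-back line and 90 mm of the middle; bubble within 2.5 mm of centre, foot within 0.45 rad of level and untouched, lid open (value of joint bubble between -0.0025 and 0.0025 m and value of joint foot between -0.45 and 0.45 rad and angle between the x axis of level and the x axis of deck, either way round below 0.25 rad and angle between level's own z axis and vertical below 0.05 rad and x of level in the frame of deck_middle between -0.09 and 0.09 m and y of level in the frame of deck_middle between -0.185 and 0.185 m and contact force between level and deck between 6 and 35 N and contact force between level and the fingers above 3 N and contact force between foot and anything else below 0.2 N and linear speed of level below 0.02 m/s and value of joint lid above 1.2 rad); the arm keeps its last pose, push and grip.
It fails at once if a bystander on the desk was pushed by more than 40 mm (distance of any of brush, puck, mug, cleaner, metronome, sticks from where it was at the start of the episode above 0.04 m).
It fails at once if the screwdriver left the case (horizontal distance between driver and case above 0.13 m).
It fails at once if the level was dropped or thrown (contact force between level and the fingers below 0.05 N and linear speed of level above 0.6 m/s).
It also fails if it takes over 72 s, if anything falls off the work surface, if the arm or the gripper's body presses on something with over 40 N, if the wrist force passes 120 N, or if a joint passes its speed limit or range.

### The arm

A 6-joint arm with a two-finger parallel gripper is mounted at the origin on the work surface. World frame = base frame: x ahead of the robot, y to its left, z up, the work surface at z = 0. Lengths are in m, angles in rad, forces in N, time in s.
With the tool pointing down it reaches from about 0.25 to 0.775 m from the base axis. Payload 4 kg.
Tool frame: the origin (TCP) lies at the centre of the arm's flange, where the gripper is bolted on; the fingertips stand 199 mm ahead of it and the grasp point (between the pads) lies 180 mm ahead of it (robot.tcp_to_tips is the z of the fingertips in the tool frame, in m); z points along the fingers, y is the line along which they close (so a half turn about z gives the same grasp; the last joint's range is limited). The gripper opens to 94 mm and grips with 3 to 60 N. Pads are 16 mm wide; open, the fingers measure 119 mm over their backs; the gripper's body (75 mm by 177 mm) begins 78 mm behind the grasp point.
Start: joints at [-1.41, 0.087, 1.371, -0, 1.684, -0.103], TCP at [0.143, -0.531, 0.405] pointing down, gripper open.
Joint ranges: [-3.1, 3.1], [-0.76, 2.03], [0.27, 2.55], [-1.08, 4.22], [0.17, 2.65], [-2.57, 2.57]. Speed limits (rad/s): [2.79, 2.79, 3.14, 3.14, 3.14, 3.14].

### API

Orientations are given as [roll, pitch, yaw] about the fixed x, y, z axes, in that order (R = Rz(yaw) Ry(pitch) Rx(roll)).
In Python, from bench import robot gives the robot as it stands.
- The arm moves only by the tool play_rows, never from a script. Its arguments are lists of equal length, an entry for each row: "translation": the shift along the tool's x, y, z scaled (see below), a list of three; "twist": the turn, a rotation vector about the tool's x, y, z scaled (see below), a list of three; "gripper": the opening, from -1 (shut) to 1 (fully open). A call has 1 to 8 rows; each row shifts and turns the commanded pose from where the row before left it, along the tool's axes as they then stand; what a row does not reach is not made up. The controller multiplies each number of a shift by 0.04 m and each number of a turn by 0.1 rad. A row lasts 1/10 s, in which the tool goes at most 50 mm and 8.59 degrees, less where a joint would pass 70% of its speed; a pose out of reach is approached as far as the arm can. A call with a number of a shift or a turn outside -1 to 1 is refused whole. A call with a gripper value outside its range is refused whole. The fingers move at their own pace and stop on an object; the grip force is fixed at half the most. Time passes only in rows, so rows that do not move let the fingers close. It gives the time, the measured TCP pose, the force, the opening and the grip force at its end, in the units of the state.
- robot.get_obs(): the state, without advancing time (a new reading comes with each control period).
- robot.snapshot(name): name is "scene" or "top" or "wrist"; returns the picture (384x512x3 uint8, red, green, blue); there is no depth.
- robot.camera_model(name): a dict with "camera_matrix" (3x3 intrinsics, pixels), "rvec" (rotation vector, rad) and "tvec" (3), from world to camera coordinates, as OpenCV has them. Camera axes: x right, y down, z forward; pixel columns grow to the right and rows downward; lengths in m; the calibration is good to about 2 mm. A picture is of the moment at which its call begins: read the wrist's pose just before it. camera_model takes no time and is no camera call; for the wrist camera it gives the pose at the moment of the call.
- robot.close_job(): hands the job in; it is judged then, once.
Trained networks look in the newest picture that a camera, given by its name, has taken for a name from the list of things; names that differ only in an ending like _2 or _b are one class to them, and where a whole thing is asked for, a point or a joint stands for the part that bears it (a point fixed in the world has none). Each returns a list of dicts, best first, with "score" (0 to 1); they miss things now and then, are a little off and sometimes report something else, mostly with a low value. They report only what shows in the picture. A call takes as long as a camera call.
- robot.recognise(name, camera): "centre" ([x, y, z] in m, in world coordinates, good to about 4 mm: the middle of the surface that is visible of it).
- robot.spot_point(name, camera): "centre" ([x, y, z] in m, in world coordinates, good to about 4 mm: a listed point, or the origin of a listed thing).
The state is a dict: "time": time; "joint_positions": joint angles; "qvel": joint speeds; "joint_torque": joint torques, N m; "tool_pos": TCP position; "ee_rot": TCP orientation; "wrist_force": force on the tool from outside, world axes, zero at the start; "wrist_torque": the same for the moment, N m; "width": finger opening in m; "finger_force": force on a finger pad.
Only numpy, scipy, OpenCV 4.12 (cv2) and the standard library are available. Lean on these libraries where they do the work, as an engineer would, in place of code of your own. Each camera call takes 0.05 s, during which the arm holds its last target. There are 200 camera calls.

## Working session

There is one attempt and no reset: what is moved stays moved. The work goes in short steps, Python scripts to look and compute and a tool call to move; the robot and the scene stay as the last step left them, time stands still between calls to the robot, and variables do not carry over. Pictures are saved under pics/ and viewed, at most 12 in all, crops included, and the job is handed in when it is done.

Besides the shell and the picture viewer there is one more tool, called after "Call:" as name(argument=value, ...) on one line, values as JSON. play_rows: Moves the arm, as the interface text tells. Its arguments: {"type":"object","properties":{"translation":{"type":"array","items":{"type":"array","items":{"type":"number","minimum":-1,"maximum":1}}},"twist":{"type":"array","items":{"type":"array","items":{"type":"number","minimum":-1,"maximum":1}}},"gripper":{"type":"array","items":{"type":"number"}}},"required":["translation","twist","gripper"]}

```bash
mkdir -p pics; ls; cat > h.py <<'E'
from bench import robot
import numpy as np, cv2
from scipy.spatial.transform import Rotation as R
def snap(n,f=None):
    im=robot.snapshot(n)
    if f: cv2.imwrite('pics/'+f,im[:,:,::-1])
    return im
def proj(n,P):
    c=robot.camera_model(n)
    return cv2.projectPoints(np.atleast_2d(np.array(P,float)),np.array(c['rvec']),np.array(c['tvec']),np.array(c['camera_matrix']),None)[0][:,0]
def onplane(n,uv,z):
    c=robot.camera_model(n);Rm=cv2.Rodrigues(np.array(c['rvec'],float))[0];t=np.array(c['tvec']).ravel()
    C=-Rm.T@t; d=Rm.T@np.linalg.inv(np.array(c['camera_matrix']))@np.array([uv[0],uv[1],1.])
    return C+d*(z-C[2])/d[2]
E
python3 - <<'E'
from h import *
np.set_printoptions(precision=4,suppress=True)
print(robot.get_obs())
a=snap('scene');b=snap('top');
cv2.imwrite('pics/a.png',cv2.resize(np.vstack([a,b])[:,:,::-1],None,fx=.78,fy=.78))
cv2.imwrite('pics/top.png',b[:,:,::-1]);cv2.imwrite('pics/scene.png',a[:,:,::-1])
for cam in('scene','top'):
  for n in('latch_lip','latch_hinge','lid_handle','lid_hinge','case','deck_middle','foot_grip','stand','brush','mug'):
    r=robot.spot_point(n,cam)
    print(cam,n,[(np.round(q['centre'],4),round(q['score'],2)) for q in r[:2]])
E
```

```text
pics
{'time': 0.0, 'joint_positions': array([-1.4101,  0.0879,  1.3722, -0.    ,  1.6836, -0.1031]), 'qvel': array([ 0.0011, -0.0003, -0.0003, -0.0002,  0.0005, -0.0011]), 'joint_torque': array([  0.0022, -34.0172, -30.2424,   0.0721,   0.033 ,  -0.0002]), 'tool_pos': array([ 0.1434, -0.5309,  0.4035]), 'ee_rot': array([-3.1394, -0.0002,  0.2638]), 'wrist_force': array([-0.1302,  0.5214,  0.4129]), 'wrist_torque': array([-0.0179, -0.0065, -0.0023]), 'finger_force': 0.0, 'width': 0.0937536412263154}
scene latch_lip [(array([0.395 , 0.2362, 0.0833]), 0.64), (array([0.5852, 0.3117, 0.0632]), 0.49)]
scene latch_hinge [(array([0.423 , 0.2459, 0.0253]), 0.48)]
scene lid_handle [(array([0.457 , 0.2657, 0.1105]), 0.95)]
scene lid_hinge [(array([0.5825, 0.3087, 0.0618]), 0.58)]
scene case [(array([0.4988, 0.2737, 0.002 ]), 0.74)]
scene deck_middle [(array([ 0.6737, -0.2766,  0.0663]), 0.68)]
scene foot_grip [(array([ 0.4692, -0.2928,  0.0822]), 0.57), (array([0.7363, 0.2548, 0.0046]), 0.57)]
scene stand [(array([ 0.67  , -0.2729, -0.0002]), 0.8)]
scene brush [(array([ 0.3918,  0.0183, -0.0003]), 0.62)]
scene mug [(array([ 0.4857,  0.5583, -0.0045]), 0.88)]
top latch_lip [(array([0.3933, 0.235 , 0.0801]), 0.47)]
top latch_hinge [(array([0.4137, 0.2436, 0.0278]), 0.67)]
top lid_handle [(array([0.4582, 0.2616, 0.1091]), 0.78)]
top lid_hinge [(array([0.5787, 0.3123, 0.0605]), 0.74)]
top case [(array([ 0.5007,  0.2763, -0.0037]), 0.78)]
top deck_middle [(array([ 0.675 , -0.2723,  0.068 ]), 0.62)]
top foot_grip [(array([ 0.4722, -0.2975,  0.0805]), 0.59)]
top stand [(array([ 0.6717, -0.2667,  0.0005]), 0.97)]
top brush [(array([0.3875, 0.0209, 0.0033]), 0.78), (array([ 0.3189, -0.3939, -0.0002]), 0.2)]
top mug [(array([ 0.4857,  0.5614, -0.0026]), 0.69)]
```

View pics/a.png

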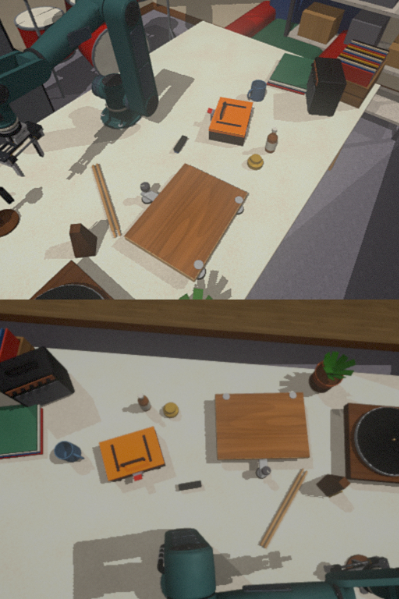

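The pictures show the orange case (left in the top view, around 131,453 in the half-size view), the stand with its foot towards the robot (263,470), and the brush between them. Next I refine the yaws.

```bash
python3 - <<'E'
from h import *
np.set_printoptions(precision=4,suppress=True)
b=cv2.imread('pics/top.png');hsv=cv2.cvtColor(b,cv2.COLOR_BGR2HSV)
m=cv2.inRange(hsv,(8,190,120),(18,255,255)); n,l,s,c=cv2.connectedComponentsWithStats(m)
for z,lo,hi,nm in((.078,(6,180,110),(20,255,255),'case'),(.066,(5,60,60),(20,190,230),'deck')):
    m=cv2.inRange(hsv,lo,hi)
    P=(500//3,200) 
    n,l,s,c=cv2.connectedComponentsWithStats(cv2.morphologyEx(m,cv2.MORPH_CLOSE,np.ones((5,5))))
    for i in range(1,n):
        w=onplane('top',c[i],z)
        if s[i][4]>1000 and .3<w[0]<.8 and abs(w[1])<.4:
            cn=max(cv2.findContours((l==i).astype(np.uint8),0,2)[0],key=len)
            pts=np.array([onplane('top',p[0],z)[:2] for p in cn],np.float32)
            print(nm,s[i],cv2.minAreaRect(pts))
            bx=cv2.boxPoints(cv2.minAreaRect(pts));print(bx)
a=cv2.imread('pics/scene.png')
u=proj('top',[[.457,.263,.109],[.672,-.27,.068],[.47,-.295,.086]]);print(u)
x,y=u[0].astype(int);A=b[y-50:y+50,x-70:x+70];x,y=u[2].astype(int);B=b[y-50:y+50,x-70:x+70]
u=proj('scene',[[.457,.263,.109],[.47,-.295,.086]])
x,y=u[0].astype(int);C=a[y-50:y+50,x-70:x+70];x,y=u[1].astype(int);D=a[y-50:y+50,x-70:x+70]
cv2.imwrite('pics/c.png',cv2.resize(np.vstack([np.hstack([A,B]),np.hstack([C,D])]),None,fx=2.8,fy=2.8))
E
```

```text
case [ 128  164   82   68 3625] ((0.4956163763999939, 0.2755756080150604), (0.16905666887760162, 0.24008068442344666), 22.347253799438477)
[[0.3718 0.3545]
 [0.4631 0.1324]
 [0.6194 0.1967]
 [0.5282 0.4187]]
deck [ 276  118  121   88 9819] ((0.6713742017745972, -0.2725508213043213), (0.30546998977661133, 0.4029533267021179), 6.044394016265869)
[[ 0.4983 -0.0883]
 [ 0.5407 -0.489 ]
 [ 0.8445 -0.4568]
 [ 0.802  -0.0561]]
deck [ 333  217   61  102 1107] ((0.32642221450805664, -0.3811645805835724), (0.03257208317518234, 0.36665159463882446), 62.5473518371582)
[[ 0.1562 -0.3111]
 [ 0.4816 -0.4801]
 [ 0.4966 -0.4512]
 [ 0.1712 -0.2822]]
[[168.4183 207.3477]
 [334.0357 160.244 ]
 [340.764  218.7796]]
```

View pics/c.png

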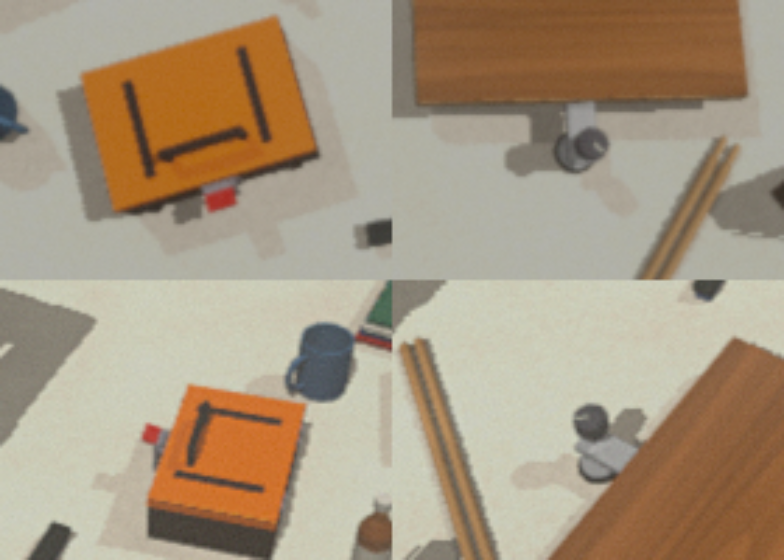

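```bash
cat >> h.py <<'E'
CC=np.array([.498,.276]);CY=.39;EX=np.array([np.cos(CY),np.sin(CY)]);EY=np.array([-EX[1],EX[0]])
HN=CC+.085*EX   # lid hinge
DC=np.array([.672,-.2725]);DY=.1055;DX=np.array([np.cos(DY),np.sin(DY)]);DYv=np.array([-DX[1],DX[0]])
def plan(wps,step=.04,turn=.1,start=None):
    """wps: (x,y,z,yaw) TCP targets, tool down; prints rows"""
    o=robot.get_obs();p=np.array(o['tool_pos']);q=R.from_euler('xyz',o['ee_rot'])
    if start is not None: p=np.array(start[:3]);q=R.from_euler('xyz',[np.pi,0,start[3]])
    T=[];W=[]
    for w in wps:
        st=w[4] if len(w)>4 else step
        g=np.array(w[:3]);G=R.from_euler('xyz',[np.pi,0,w[3]])
        n=max(1,int(np.ceil(np.linalg.norm(g-p)/st-.02)),int(np.ceil((q.inv()*G).magnitude()/turn-.02)))
        for k in range(n,0,-1):
            t=np.clip(np.round(q.inv().apply((g-p)/k)/.04,2),-1,1);v=np.clip(np.round((q.inv()*G).as_rotvec()/k/.1,2),-1,1)
            p=p+q.apply(t*.04);q=q*R.from_rotvec(v*.1);T.append(t.tolist());W.append(v.tolist())
    print('rows',len(T))
    for i in range(0,len(T),8): print('T',str(T[i:i+8]).replace(' ',''));print('W',str(W[i:i+8]).replace(' ','').replace('-0.0,','0,'))
def xyz(xy,z): return (xy[0],xy[1],z)
E
python3 - <<'E'
from h import *
L=CC-.089*EX
plan([(.40,-.15,.40,.3),(*(L-.026*EX),.31,.39)])
E
```

```text
rows 22
T [[0.72,-0.63,0.01],[0.73,-0.62,0.01],[0.73,-0.62,0.01],[0.73,-0.62,0.01],[0.73,-0.62,0.01],[0.73,-0.62,0.01],[0.73,-0.61,0.01],[0.74,-0.61,0.01]]
W [[0.0,0.0,-0.03],[0.0,0.0,-0.03],[0.0,0.0,-0.03],[0.0,0.0,-0.03],[0.0,0.0,-0.03],[0.0,0.0,-0.03],[0.0,0.0,-0.03],[0.0,0.0,-0.03]]
T [[0.74,-0.61,0.01],[0.74,-0.61,0.01],[0.74,-0.6,0.01],[0.74,-0.61,0.01],[0.26,-0.92,0.22],[0.27,-0.92,0.23],[0.28,-0.91,0.22],[0.29,-0.91,0.23]]
W [[0.0,0.0,-0.03],[0.0,0.0,-0.03],[0.0,0.0,-0.03],[0.0,0.0,-0.03],[0.0,0.0,-0.09],[0.0,0.0,-0.09],[0.0,0.0,-0.09],[0.0,0.0,-0.09]]
T [[0.29,-0.91,0.22],[0.3,-0.91,0.23],[0.31,-0.9,0.22],[0.32,-0.9,0.23],[0.33,-0.9,0.22],[0.34,-0.89,0.23]]
W [[0.0,0.0,-0.09],[0.0,0.0,-0.09],[0.0,0.0,-0.09],[0.0,0.0,-0.09],[0.0,0.0,-0.09],[0.0,0.0,-0.09]]
```

Call:
play_rows(translation=[[0.72,-0.63,0.01],[0.73,-0.62,0.01],[0.73,-0.62,0.01],[0.73,-0.62,0.01],[0.73,-0.62,0.01],[0.73,-0.62,0.01],[0.73,-0.61,0.01],[0.74,-0.61,0.01]], twist=[[0,0,-0.03],[0,0,-0.03],[0,0,-0.03],[0,0,-0.03],[0,0,-0.03],[0,0,-0.03],[0,0,-0.03],[0,0,-0.03]], gripper=[-1,-1,-1,-1,-1,-1,-1,-1])

```text
time: 1.9
tool_pos: [0.3151, -0.2757, 0.4017]
ee_rot: [3.141, -0.0, 0.288]
wrist_force: [0.9, -0.3, -0.5]
width: 0.0334
finger_force: 0.0
```

Call:
play_rows(translation=[[0.74,-0.61,0.01],[0.74,-0.61,0.01],[0.74,-0.6,0.01],[0.74,-0.61,0.01],[0.26,-0.92,0.22],[0.27,-0.92,0.23],[0.28,-0.91,0.22],[0.29,-0.91,0.23]], twist=[[0,0,-0.03],[0,0,-0.03],[0,0,-0.03],[0,0,-0.03],[0,0,-0.09],[0,0,-0.09],[0,0,-0.09],[0,0,-0.09]], gripper=[-1,-1,-1,-1,-1,-1,-1,-1])

```text
time: 2.7
tool_pos: [0.3964, 0.0044, 0.3638]
ee_rot: [3.141, -0.001, 0.336]
wrist_force: [0.6, -0.3, 0.4]
width: 0.0006
finger_force: 0.0
```

Call:
play_rows(translation=[[0.29,-0.91,0.22],[0.3,-0.91,0.23],[0.31,-0.9,0.22],[0.32,-0.9,0.23],[0.33,-0.9,0.22],[0.34,-0.89,0.23],[0,0,0]], twist=[[0,0,-0.09],[0,0,-0.09],[0,0,-0.09],[0,0,-0.09],[0,0,-0.09],[0,0,-0.09],[0,0,0]], gripper=[-1,-1,-1,-1,-1,-1,-1])

```text
time: 3.4
tool_pos: [0.3907, 0.2352, 0.3084]
ee_rot: [-3.14, 0.002, 0.396]
wrist_force: [-0.3, -0.3, -0.3]
width: 0.0009
finger_force: 0.0
```

```bash
python3 - <<'E'
from h import *
print(np.round(robot.get_obs()['tool_pos'],4),CC-.115*EX)
w=snap('wrist')
for n in ('latch_lip','lid_handle','latch_hinge'): print(n,[(np.round(q['centre'],4),round(q['score'],2)) for q in robot.spot_point(n,'wrist')[:2]])
cv2.imwrite('pics/w1.png',w[:,:,::-1])
L=CC-.089*EX
plan([(*(L-a*EX),.199+z,.39,.01) for a,z in ((.025,.082),(.035,.068),(.043,.054),(.047,.042),(.046,.038))])
E
```

```text
[0.3907 0.2352 0.3084] [0.39163546 0.23227833]
latch_lip []
lid_handle [(array([0.4547, 0.2584, 0.1069]), 0.88)]
latch_hinge []
rows 10
T [[0.01,-0.01,0.24],[0.01,-0.01,0.24],[0.01,-0.0,0.25],[-0.13,-0.0,0.17],[-0.12,-0.0,0.18],[-0.1,-0.0,0.17],[-0.1,-0.0,0.18],[-0.05,-0.0,0.15]]
W [[0.0,0,-0.0],[0.0,0,-0.01],[0.01,0,-0.0],[0,0,-0.0],[0,0,-0.0],[0,0,-0.0],[0,0,-0.0],[0,0,-0.0]]
T [[-0.05,-0.0,0.15],[0.02,-0.0,0.1]]
W [[0,0,-0.0],[0,0,-0.0]]
```

View pics/w1.png

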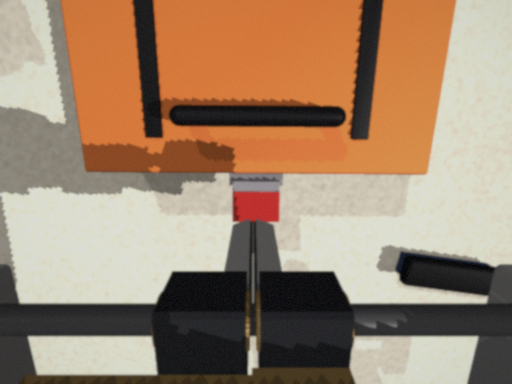

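The wrist view shows the red lip at about (256,205), just ahead of the closed fingertips (254,222), and the bar along row 115. The finger is laterally aligned, so I'll push.

Call:
play_rows(translation=[[0.01,0,0.24],[0.01,0,0.24],[0.01,0,0.25],[-0.13,0,0.17],[-0.12,0,0.18],[-0.1,0,0.17],[-0.1,0,0.18],[-0.05,0,0.15]], twist=[[0,0,0],[0,0,0],[0,0,0],[0,0,0],[0,0,0],[0,0,0],[0,0,0],[0,0,0]], gripper=[-1,-1,-1,-1,-1,-1,-1,-1])

```text
time: 4.4
tool_pos: [0.3691, 0.2224, 0.2432]
ee_rot: [3.14, 0.024, 0.39]
wrist_force: [-17.1, -7.8, 5.7]
width: 0.0005
finger_force: 8.5
```

Call:
play_rows(translation=[[-0.05,0,0.15],[0.02,0,0.1],[0,0,0]], twist=[[0,0,0],[0,0,0],[0,0,0]], gripper=[-1,-1,-1])

```text
time: 4.7
tool_pos: [0.3676, 0.2218, 0.2307]
ee_rot: [3.14, 0.027, 0.389]
wrist_force: [-14.0, -6.8, -0.3]
width: 0.0004
finger_force: 6.8
```

```bash
python3 - <<'E'
from h import *
w=snap('wrist');cv2.imwrite('pics/w2.png',w[:,:,::-1])
print([(np.round(q['centre'],4),round(q['score'],2)) for q in robot.spot_point('latch_lip','wrist')[:2]])
s=snap('scene')
print([(np.round(q['centre'],4),round(q['score'],2)) for q in robot.spot_point('latch_lip','scene')[:2]])
for z,uv in ((.08,(256,205)),):pass
E
```

```text
[]
[(array([0.3677, 0.2239, 0.0238]), 0.56)]
```

View pics/w2.png

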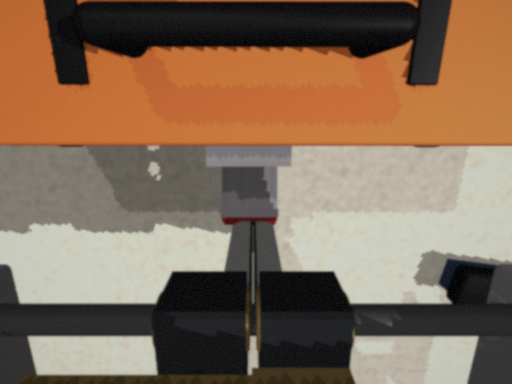

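The latch is down: grey lever around (248,190), lip edge on (248,219), lip near z 0.024, so well past 0.9 rad. Next I go to the handle.

```bash
python3 - <<'E'
from h import *
H=HN-.13*EX
plan([(.365,.221,.30,.39,.03),(*H,.35,1.961),(*H,.288,1.961,.03)])
E
```

```text
rows 22
T [[-0.04,-0.0,-0.58],[-0.03,-0.0,-0.57],[-0.03,-0.01,-0.58],[0.15,-0.0,-0.08],[0.15,0.02,-0.08],[0.15,0.03,-0.08],[0.15,0.04,-0.08],[0.14,0.06,-0.08]]
W [[0.0,0.09,-0.0],[0.01,0.09,-0.0],[0.0,0.09,-0.01],[0.0,0.0,-0.98],[0.0,0.0,-0.98],[0.0,0.0,-0.98],[0,0.0,-0.98],[0,0.0,-0.98]]
T [[0.14,0.07,-0.08],[0.13,0.09,-0.08],[0.12,0.1,-0.08],[0.11,0.11,-0.08],[0.1,0.12,-0.08],[0.09,0.13,-0.07],[0.07,0.14,-0.08],[0.06,0.14,-0.07]]
W [[0,0.0,-0.98],[0,0.0,-0.98],[0,0.0,-0.98],[0,0.0,-0.98],[0,0.0,-0.98],[0,0.0,-0.98],[0,0.0,-0.99],[0,0.0,-0.98]]
T [[0.05,0.15,-0.08],[0.03,0.15,-0.07],[0.01,0.15,-0.08],[0.0,-0.0,0.52],[0.0,-0.0,0.52],[0.0,-0.0,0.51]]
W [[0,0.0,-0.99],[0,0.0,-0.98],[0,0.0,-0.99],[0,0.0,0.0],[0,0.0,0.0],[0,0.0,0.0]]
```

Call:
play_rows(translation=[[-0.1,0,-0.5],[-0.03,0,-0.57],[-0.03,0,-0.58],[0.15,0,-0.08],[0.15,0.02,-0.08],[0.15,0.03,-0.08],[0.15,0.04,-0.08],[0.14,0.06,-0.08]], twist=[[0,0,0],[0,0,0],[0,0,0],[0,0,-0.98],[0,0,-0.98],[0,0,-0.98],[0,0,-0.98],[0,0,-0.98]], gripper=[-1,-1,-1,-1,-1,-1,-1,-1])

```text
time: 5.7
tool_pos: [0.3957, 0.2333, 0.3177]
ee_rot: [-3.141, 0.001, 0.883]
wrist_force: [-0.3, 0.2, 0.4]
width: 0.0004
finger_force: 0.0
```

Call:
play_rows(translation=[[0.14,0.07,-0.08],[0.13,0.09,-0.08],[0.12,0.1,-0.08],[0.11,0.11,-0.08],[0.1,0.12,-0.08],[0.09,0.13,-0.07],[0.07,0.14,-0.08],[0.06,0.14,-0.07]], twist=[[0,0,-0.98],[0,0,-0.98],[0,0,-0.98],[0,0,-0.98],[0,0,-0.98],[0,0,-0.98],[0,0,-0.99],[0,0,-0.98]], gripper=[0.2,0.2,0.2,0.2,0.2,0.2,0.2,0.2])

```text
time: 6.5
tool_pos: [0.442, 0.2522, 0.3424]
ee_rot: [-3.14, 0.001, 1.668]
wrist_force: [1.2, -1.0, -0.2]
width: 0.0562
finger_force: 0.0
```

Call:
play_rows(translation=[[0.05,0.15,-0.08],[0.03,0.15,-0.07],[0.01,0.15,-0.08],[0,0,0],[0,0,0]], twist=[[0,0,-0.99],[0,0,-0.98],[0,0,-0.99],[0,0,0],[0,0,0]], gripper=[0.2,0.2,0.2,0.2,0.2])

```text
time: 7.0
tool_pos: [0.4588, 0.2593, 0.3517]
ee_rot: [-3.14, 0.0, 1.958]
wrist_force: [-0.2, -0.6, -0.3]
width: 0.0565
finger_force: 0.0
```

```bash
python3 - <<'E'
from h import *
H=HN-.13*EX
o=robot.get_obs();print(o['tool_pos'],o['ee_rot'],o['joint_positions'])
w=snap('wrist')
for n in ('lid_handle',): print(n,H,[(np.round(q['centre'],4),round(q['score'],2)) for q in robot.spot_point(n,'wrist')[:2]])
print(proj('wrist',[[*H,.108],[*(H+.045*EY),.108],[*(H-.045*EY),.108]]))
g=cv2.inRange(cv2.cvtColor(w,cv2.COLOR_RGB2HSV),(0,0,0),(180,255,45));
plan([(*H,.288,1.961,.02)])
cv2.imwrite('pics/w3.png',w[:,:,::-1])
E
```

```text
[0.45875825 0.25926811 0.3516987 ] [-3.14007314e+00  1.44620881e-04  1.95825040e+00] [ 4.06817349e-01  5.29605231e-02  1.51211066e+00 -1.15175775e-04
  1.57804349e+00  1.93626369e-02]
lid_handle [0.45637909 0.25889152] [(array([0.4561, 0.2611, 0.1105]), 0.62), (array([0.3662, 0.2241, 0.0276]), 0.18)]
[[249.35795046 208.23918526]
 [249.09194499 150.65076374]
 [249.59785608 260.17716068]]
rows 4
T [[0.0,-0.01,0.4],[0.0,-0.01,0.4],[0.01,-0.02,0.4],[0.0,-0.01,0.4]]
W [[0,0.0,-0.0],[0,0.0,-0.01],[-0.01,0.0,-0.0],[0,0.0,-0.01]]
```

View pics/w3.png

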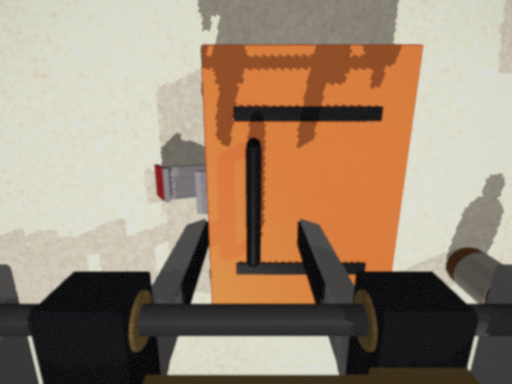

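The bar runs from (253,142) to (253,262), between the open fingers, and my model projects there within about 4 px. Descend and grip.

Call:
play_rows(translation=[[0,0,0.4],[0,0,0.4],[0,0,0.4],[0,0,0.4],[0,0,0],[0,0,0],[0,0,0],[0,0,0]], twist=[[0,0,0],[0,0,0],[0,0,0],[0,0,0],[0,0,0],[0,0,0],[0,0,0],[0,0,0]], gripper=[0.2,0.2,0.2,0.2,-1,-1,-1,-1])

```text
time: 7.9
tool_pos: [0.459, 0.2597, 0.2899]
ee_rot: [3.139, 0.0, 1.961]
wrist_force: [-0.0, 0.3, 0.1]
width: 0.0275
finger_force: 0.0
```

```bash
python3 - <<'E'
from h import *
o=robot.get_obs();print(o['tool_pos'],o['ee_rot'],o['width'],o['finger_force'])
p=np.array(o['tool_pos'][:2]);c=(p-HN)@EX;s=(p-HN)@EY;print(c,s)
z0=o['tool_pos'][2]-.18;r=np.hypot(c,z0-.06);a0=np.arctan2(z0-.06,-c);print(r,a0)
W=[(*(HN+s*EY-r*np.cos(a0+t)*EX),.24+r*np.sin(a0+t),1.961,.03) for t in np.linspace(.15,1.5,10)]
plan(W)
E
```

```text
[0.45903134 0.25970987 0.28989796] [3.13934146e+00 4.58640356e-05 1.96060713e+00] 0.02751216211254216 0.0
-0.12723578638240038 -0.0002514552613495438
0.13667022973737028 0.37373753265736426
rows 10
T [[0.0,0.22,-0.46],[0.0,0.29,-0.42],[0.0,0.35,-0.38],[0.0,0.4,-0.32],[0.0,0.45,-0.25],[0.0,0.47,-0.19],[0.0,0.5,-0.11],[0.0,0.51,-0.04]]
W [[0.02,0.0,-0.0],[0.0,0.0,-0.0],[0.0,0.0,-0.0],[0.0,0.0,-0.0],[0.0,0.0,-0.0],[0.0,0.0,-0.0],[0.0,0.0,-0.0],[0.0,0.0,-0.0]]
T [[0.0,0.51,0.04],[0.0,0.5,0.12]]
W [[0.0,0.0,-0.0],[0.0,0.0,-0.0]]
```

Call:
play_rows(translation=[[0,0,0],[0,0,0],[0,0,0],[0,0,0],[0,0.11,-0.23],[0,0.11,-0.23]], twist=[[0,0,0],[0,0,0],[0,0,0],[0,0,0],[0,0,0],[0,0,0]], gripper=[-1,-1,-1,-1,-1,-1])

```text
time: 8.5
tool_pos: [0.4661, 0.2626, 0.305]
ee_rot: [-3.134, 0.0, 1.961]
wrist_force: [-2.9, -0.5, -6.8]
width: 0.0112
finger_force: 30.0
```

Gripped, with the lid lifting at a force of 7 N.

Call:
play_rows(translation=[[0,0.29,-0.42],[0,0.35,-0.38],[0,0.4,-0.32],[0,0.45,-0.25],[0,0.47,-0.19],[0,0.5,-0.11],[0,0.51,-0.04]], twist=[[0,0,0],[0,0,0],[0,0,0],[0,0,0],[0,0,0],[0,0,0],[0,0,0]], gripper=[-1,-1,-1,-1,-1,-1,-1])

```text
time: 9.2
tool_pos: [0.577, 0.3079, 0.3806]
ee_rot: [3.139, 0.001, 1.961]
wrist_force: [-3.9, -3.2, 5.3]
width: 0.0113
finger_force: 30.0
```

Call:
play_rows(translation=[[0,0.51,0.04],[0,0.5,0.12],[0,0,0],[0,0,0]], twist=[[0,0,0],[0,0,0],[0,0,0],[0,0,0]], gripper=[-1,-1,-1,-1])

```text
time: 9.6
tool_pos: [0.616, 0.3237, 0.3721]
ee_rot: [3.132, 0.001, 1.96]
wrist_force: [5.4, 0.7, 3.9]
width: 0.0111
finger_force: 30.0
```

```bash
python3 - <<'E'
from h import *
o=robot.get_obs();print(o['tool_pos'],o['ee_rot'],o['width'],o['finger_force'],o['wrist_force'])
p=np.array(o['tool_pos'][:2]);c=(p-HN)@EX;z=o['tool_pos'][2]-.24;print(c,z,np.hypot(c,z),np.arctan2(z,-c)-.36)
E
```

```text
[0.61603464 0.32371904 0.37205181] [3.13161219e+00 8.00987225e-04 1.96018468e+00] 0.01112451999166715 30.00008225440979 [5.38517568 0.72855942 3.90368703]
0.04231353167903348 0.13205180555536378 0.13866547628585918 1.5208904593513273
```

Call:
play_rows(translation=[[0,0,0],[0,0,0],[0,0,-0.2],[0,0,-0.5],[0,0,-0.5],[0,0,-0.6],[0,0,-0.6]], twist=[[0,0,0],[0,0,0],[0,0,0],[0,0,0],[0,0,0],[0,0,0],[0,0,0]], gripper=[-0.5,-0.5,-0.5,-0.5,-0.5,-0.5,-0.5])

```text
time: 10.3
tool_pos: [0.6136, 0.3235, 0.4658]
ee_rot: [-3.14, -0.0, 1.961]
wrist_force: [-0.6, -0.3, 0.8]
width: 0.0233
finger_force: 0.0
```

Call:
play_rows(translation=[[0,-0.5,0],[0,-0.95,0],[0,-0.95,0],[0,-0.95,0],[0,-0.7,0.5],[0,0,0]], twist=[[0,0,0],[0,0,0],[0,0,0],[0,0,0],[0,0,0],[0,0,0]], gripper=[0,0,0,0,0,0])

```text
time: 10.9
tool_pos: [0.4604, 0.2607, 0.4414]
ee_rot: [-3.132, 0.0, 1.962]
wrist_force: [0.1, 0.2, -0.1]
width: 0.0466
finger_force: 0.0
```

```bash
python3 - <<'E'
from h import *
o=robot.get_obs();print(o['tool_pos'],o['ee_rot'],o['width'])
w=snap('wrist');cv2.imwrite('pics/w4.png',w[:,:,::-1]);snap('top','t2.png');snap('scene','s2.png')
for c in('wrist','top','scene'):
  for n in ('level','driver','lid_handle'): 
    for f in (robot.spot_point,robot.recognise): print(c,n,[(np.round(q['centre'],4),round(q['score'],2),np.round([(q['centre'][:2]-CC)@EX,(q['centre'][:2]-CC)@EY],3)) for q in f(n,c)[:1]])
E
```

```text
[0.46044003 0.26070068 0.44137368] [-3.13196419e+00  1.23424997e-05  1.96162361e+00] 0.046558575512320705
wrist level [(array([0.4846, 0.2738, 0.0114]), 0.65, array([-0.013,  0.003]))]
wrist level [(array([0.4785, 0.2827, 0.0519]), 0.81, array([-0.015,  0.014]))]
wrist driver [(array([0.5518, 0.2902, 0.0082]), 0.81, array([ 0.055, -0.007]))]
wrist driver [(array([0.5597, 0.2664, 0.0324]), 0.71, array([ 0.053, -0.032]))]
wrist lid_handle [(array([0.6138, 0.3259, 0.1905]), 0.59, array([0.126, 0.002]))]
wrist lid_handle [(array([0.7291, 0.259 , 0.1046]), 0.72, array([ 0.207, -0.104]))]
top level [(array([0.4838, 0.269 , 0.0099]), 0.87, array([-0.016, -0.001]))]
top level [(array([0.4944, 0.2342, 0.0508]), 0.68, array([-0.019, -0.037]))]
top driver [(array([0.5505, 0.2881, 0.0106]), 0.45, array([ 0.053, -0.009]))]
top driver [(array([0.5614, 0.2574, 0.0356]), 0.67, array([ 0.052, -0.041]))]
top lid_handle [(array([0.6145, 0.3262, 0.1933]), 0.97, array([0.127, 0.002]))]
top lid_handle [(array([0.6136, 0.2615, 0.1664]), 0.78, array([ 0.101, -0.057]))]
scene level [(array([0.4865, 0.2682, 0.0123]), 0.61, array([-0.014, -0.003]))]
scene level [(array([0.4946, 0.2684, 0.0527]), 0.65, array([-0.006, -0.006]))]
scene driver [(array([0.5509, 0.2832, 0.0122]), 0.5, array([ 0.052, -0.013]))]
scene driver []
scene lid_handle [(array([0.6152, 0.3303, 0.1958]), 0.85, array([0.129, 0.006]))]
scene lid_handle [(array([0.6141, 0.278 , 0.1982]), 0.97, array([ 0.108, -0.042]))]
```

View pics/w4.png

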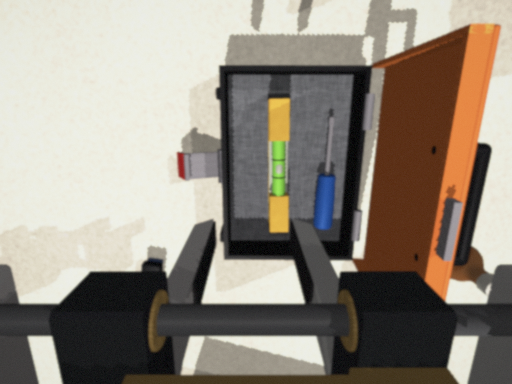

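The case is open. The level lies parallel to it at column 279 (tube rows 141–195, centre (279,168)) and the driver at (325,190). The lid is at about 1.52 rad, close to where the gripper body will go, so I check the room behind the lid.

```bash
python3 - <<'E'
from h import *
print(onplane('wrist',(279,168),.052),onplane('wrist',(279,85),.052),onplane('wrist',(279,225),.052))
for z in[onplane('wrist',(279,v),.052)[:2] for v in (78,168,240)]: print((z-CC)@EX,(z-CC)@EY)
for e in ((222,160),(369,160)):
  z=onplane('wrist',e,.06)[:2];print('edge',(z-CC)@EX)
for c in('top','scene'):
  for t in (1,2):
    snap(c)
    for n in('cleaner','puck'): print(c,n,[(np.round(q['centre'],4),round(q['score'],2),np.round([(q['centre'][:2]-CC)@EX,(q['centre'][:2]-CC)@EY],3)) for q in robot.spot_point(n,c)[:1]])
plan([(*(CC+.045*EX),.40,1.961)])
plan([(*(CC-.014*EX),.34,1.961),(*(CC-.014*EX),.216,1.961,.025)])
E
```

```text
[0.49504907 0.27620565 0.052     ] [0.45549378 0.36628408 0.052     ] [0.52586392 0.20603167 0.052     ]
-0.005171704543174942 0.10733179663520011
-0.0026511539214442038 0.0013121178230671533
-0.000316582889251682 -0.09688486694021489
edge -0.07288433369652535
edge 0.10587074834730908
top cleaner [(array([ 0.7376,  0.2572, -0.0032]), 0.73, array([ 0.214, -0.108]))]
top puck [(array([ 0.726 ,  0.1369, -0.0018]), 0.85, array([ 0.158, -0.215]))]
top cleaner [(array([ 0.736 ,  0.2545, -0.0014]), 0.68, array([ 0.212, -0.11 ]))]
top puck [(array([ 0.7263,  0.1366, -0.0022]), 0.88, array([ 0.158, -0.216]))]
scene cleaner [(array([7.392e-01, 2.575e-01, 6.000e-04]), 0.64, array([ 0.216, -0.109]))]
scene puck [(array([7.303e-01, 1.400e-01, 1.000e-04]), 0.55, array([ 0.163, -0.214]))]
scene cleaner [(array([7.396e-01, 2.580e-01, 6.000e-04]), 0.7, array([ 0.217, -0.109]))]
scene puck [(array([ 0.7284,  0.1395, -0.0012]), 0.73, array([ 0.161, -0.214]))]
rows 3
T [[0.0,0.68,0.38],[0.0,0.68,0.37],[0.01,0.68,0.38]]
W [[0.0,0.0,-0.0],[0.0,0.0,-0.0],[0.0,0.0,-0.0]]
rows 8
T [[0.0,0.19,0.88],[0.0,0.19,0.87],[0.01,0.18,0.88],[-0.0,0.0,0.62],[-0.0,0.0,0.62],[-0.0,0.0,0.62],[-0.0,0.0,0.62],[-0.0,0.0,0.62]]
W [[0.0,0.0,-0.0],[0.0,0.0,-0.0],[0.0,0.0,-0.0],[0.0,0.0,-0.0],[0.0,0.0,-0.0],[0.0,0.0,-0.0],[0.0,0.0,-0.0],[0.0,0.0,-0.0]]
```

Call:
play_rows(translation=[[0,0.2,0.38],[0,0.4,0.37],[0,0.5,0.38],[0,0.5,0],[0,0.45,0],[0,0.4,0],[0,0.4,0],[0,0.4,0]], twist=[[0,0,0],[0,0,0],[0,0,0],[0,0,0],[0,0,0],[0,0,0],[0,0,0],[0,0,0]], gripper=[-1,-1,-1,-1,-1,-1,-1,-1])

```text
time: 13.35
tool_pos: [0.5852, 0.3115, 0.3973]
ee_rot: [-3.137, 0.0, 1.961]
wrist_force: [-2.3, -0.6, -2.4]
width: 0.0
finger_force: 1.1
```

Call:
play_rows(translation=[[0,0.3,0],[0,0.2,0],[0,-0.6,0],[0,-0.95,-0.2],[0,-0.9,-0.2],[0,-0.9,0],[0,0,0],[0,0,0]], twist=[[0,0,0],[0,0,0],[0,0,0],[0,0,0],[0,0,0],[0,0,0],[0,0,0],[0,0,0]], gripper=[-1,-1,-1,0,0,0,0,0])

```text
time: 14.15
tool_pos: [0.4789, 0.2679, 0.416]
ee_rot: [3.14, 0.0, 1.961]
wrist_force: [-0.7, 0.6, 0.2]
width: 0.037
finger_force: 0.0
```

```bash
python3 - <<'E'
from h import *
o=robot.get_obs();print(o['tool_pos'],o['ee_rot'],o['width'])
w=snap('wrist');cv2.imwrite('pics/w5.png',w[:,:,::-1])
hsv=cv2.cvtColor(w,cv2.COLOR_RGB2HSV)
m=cv2.inRange(hsv,(20,150,110),(75,255,255));m[270:]=0
n,l,s,c=cv2.connectedComponentsWithStats(m);i=1+s[1:,4].argmax();print(s[i],c[i])
cn=max(cv2.findContours((l==i).astype(np.uint8),0,2)[0],key=len)
pts=np.array([onplane('wrist',p[0],.052)[:2]-CC for p in cn]);pts=np.c_[pts@EX,pts@EY].astype(np.float32)
print(cv2.minAreaRect(pts))
print('tray front/back edge z.06 proj',proj('wrist',[[*(CC-.085*EX),.06],[*(CC+.085*EX),.06]]))
for n in ('level','lid_handle','driver','case'): 
  print(n,[(np.round(q['centre'],4),round(q['score'],2),np.round([(q['centre'][:2]-CC)@EX,(q['centre'][:2]-CC)@EY],3)) for q in robot.spot_point(n,'wrist')[:1]])
E
```

```text
[0.4789024  0.26793999 0.41599454] [3.13983274e+00 8.76451196e-05 1.96089689e+00] 0.037035328135262335
[ 249   97   22   73 1207] [259.17398509 126.78956089]
((-0.011098128743469715, 0.04588694125413895), (0.07956481724977493, 0.02310832031071186), 89.8226547241211)
tray front/back edge z.06 proj [[194.07199735 175.78041733]
 [343.87083051 175.68897525]]
level [(array([0.488 , 0.2742, 0.0128]), 0.85, array([-0.01 ,  0.002]))]
lid_handle [(array([0.6475, 0.3362, 0.1756]), 0.68, array([ 0.161, -0.001]))]
driver [(array([0.5537, 0.2883, 0.0091]), 0.71, array([ 0.056, -0.01 ]))]
case [(array([0.4994, 0.2774, 0.0007]), 0.85, array([0.002, 0.001]))]
```

View pics/w5.png

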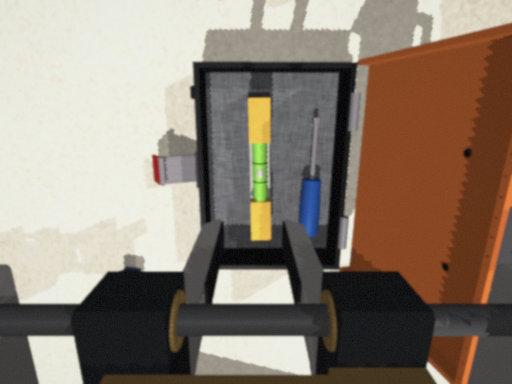

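The lid is now at about 1.8 rad and the level is still at column 260 (tube centre (260,172)), parallel to the case, with the driver clear at (312,205). Descend to the level.

```bash
python3 - <<'E'
from h import *
P=CC-.012*EX+.001*EY
plan([(*P,.30,1.961,.038),(*P,.218,1.961,.02)])
E
```

```text
rows 9
T [[0.01,0.05,0.72],[0.01,0.05,0.72],[0.01,0.04,0.72],[0.0,0.05,0.73],[0.0,-0.0,0.41],[0.0,-0.0,0.41],[0.0,-0.0,0.41],[0.0,-0.0,0.41]]
W [[0,0.0,-0.0],[0,0.0,-0.0],[0,0.0,-0.0],[0,0.0,-0.0],[0,0.0,-0.0],[0,0.0,-0.0],[0,0.0,-0.0],[0,0.0,-0.0]]
T [[0.0,-0.0,0.41]]
W [[0,0.0,-0.0]]
```

Call:
play_rows(translation=[[0.01,0.05,0.72],[0.01,0.05,0.72],[0.01,0.04,0.72],[0,0.05,0.73],[0,0,0.41],[0,0,0.41],[0,0,0.41],[0,0,0.41]], twist=[[0,0,0],[0,0,0],[0,0,0],[0,0,0],[0,0,0],[0,0,0],[0,0,0],[0,0,0]], gripper=[0,0,0,0,0,0,0,0])

```text
time: 15.2
tool_pos: [0.4865, 0.2722, 0.2335]
ee_rot: [-3.141, 0.0, 1.961]
wrist_force: [0.8, 0.4, -0.6]
width: 0.0469
finger_force: 0.0
```

Call:
play_rows(translation=[[0,0,0.41],[0,0,0],[0,0,0],[0,0,0],[0,0,0],[0,0,0]], twist=[[0,0,0],[0,0,0],[0,0,0],[0,0,0],[0,0,0],[0,0,0]], gripper=[0,0,-1,-1,-1,-1])

```text
time: 15.8
tool_pos: [0.4861, 0.2722, 0.2194]
ee_rot: [3.139, 0.0, 1.961]
wrist_force: [-0.4, 0.8, 1.7]
width: 0.0239
finger_force: 29.9
```

```bash
python3 - <<'E'
from h import *
P=DC-.02*DX
x,y,z=robot.get_obs()['tool_pos']
plan([(x,y,.36,1.961,.03),(*P,.36,DY),(*P,.29,DY,.025)])
E
```

```text
rows 27
T [[-0.0,0.0,-0.7],[-0.0,0.0,-0.7],[-0.0,0.0,-0.7],[-0.0,0.0,-0.71],[-0.0,0.01,-0.7],[-0.75,-0.07,-0.0],[-0.75,0.0,-0.0],[-0.75,0.08,-0.0]]
W [[0.0,0.0,-0.0],[0.01,0.0,-0.0],[0.0,0.0,-0.0],[0.01,0.0,-0.0],[0.0,0.0,-0.0],[0.0,0,0.98],[0.0,0,0.98],[0.0,0,0.98]]
T [[-0.74,0.15,-0.0],[-0.72,0.22,-0.0],[-0.69,0.29,-0.0],[-0.66,0.35,-0.0],[-0.63,0.42,-0.0],[-0.58,0.48,-0.0],[-0.53,0.53,-0.0],[-0.48,0.58,-0.0]]
W [[0.0,0,0.98],[0.0,0,0.98],[0.0,0,0.98],[0.0,0,0.97],[0.0,0,0.98],[0.0,0,0.97],[0.0,0,0.98],[0.0,0,0.97]]
T [[-0.42,0.62,-0.0],[-0.36,0.66,-0.0],[-0.29,0.69,-0.0],[-0.22,0.72,-0.0],[-0.15,0.74,-0.0],[-0.08,0.75,-0.0],[-0.0,0.75,-0.0],[0.07,0.75,-0.0]]
W [[0.0,0,0.98],[0.0,0,0.97],[0.0,0,0.98],[0.0,0,0.97],[0,0,0.98],[0,0,0.97],[0,0,0.98],[0,0,0.97]]
T [[-0.0,-0.0,0.58],[-0.0,-0.0,0.58],[-0.0,-0.0,0.59]]
W [[0,0,0.0],[0,0,0.0],[0,0,0.0]]
```

Call:
play_rows(translation=[[0,0,-0.35],[0,0,-0.7],[0,0,-0.7],[0,0,-0.71],[0,0,-0.7],[0,0,-0.35]], twist=[[0,0,0],[0,0,0],[0,0,0],[0,0,0],[0,0,0],[0,0,0]], gripper=[-1,-1,-1,-1,-1,-1])

```text
time: 16.4
tool_pos: [0.4857, 0.272, 0.3624]
ee_rot: [3.137, -0.0, 1.961]
wrist_force: [-0.3, 0.4, -2.3]
width: 0.0238
finger_force: 29.9
```

Call:
play_rows(translation=[[-0.75,-0.07,0],[-0.75,0,0],[-0.75,0.08,0],[-0.74,0.15,0],[-0.72,0.22,0],[-0.69,0.29,0],[-0.66,0.35,0],[-0.63,0.42,0]], twist=[[0,0,0.98],[0,0,0.98],[0,0,0.98],[0,0,0.98],[0,0,0.98],[0,0,0.98],[0,0,0.97],[0,0,0.98]], gripper=[-1,-1,-1,-1,-1,-1,-1,-1])

```text
time: 17.2
tool_pos: [0.5556, 0.0405, 0.3581]
ee_rot: [-3.14, 0.001, 1.174]
wrist_force: [0.1, 0.8, -2.4]
width: 0.0239
finger_force: 29.9
```

Call:
play_rows(translation=[[-0.58,0.48,0],[-0.53,0.53,0],[-0.48,0.58,0],[-0.42,0.62,0],[-0.36,0.66,0],[-0.29,0.69,0],[-0.22,0.72,0],[-0.15,0.74,0]], twist=[[0,0,0.97],[0,0,0.98],[0,0,0.97],[0,0,0.98],[0,0,0.97],[0,0,0.98],[0,0,0.97],[0,0,0.98]], gripper=[-1,-1,-1,-1,-1,-1,-1,-1])

```text
time: 18.0
tool_pos: [0.6253, -0.1897, 0.3578]
ee_rot: [-3.14, 0.001, 0.394]
wrist_force: [-0.2, -0.5, -2.2]
width: 0.0241
finger_force: 29.9
```

Call:
play_rows(translation=[[-0.08,0.75,0],[0,0.75,0],[0.07,0.75,0],[0,0,0.3],[0,0,0.5],[0,0,0.5],[0,0,0.3],[0,0,0]], twist=[[0,0,0.97],[0,0,0.98],[0,0,0.97],[0,0,0],[0,0,0],[0,0,0],[0,0,0],[0,0,0]], gripper=[-1,-1,-1,-1,-1,-1,-1,-1])

```text
time: 18.8
tool_pos: [0.651, -0.2741, 0.2908]
ee_rot: [-3.138, 0.006, 0.107]
wrist_force: [0.7, 0.9, -2.8]
width: 0.0237
finger_force: 29.9
```

```bash
python3 - <<'E'
from h import *
o=robot.get_obs();print(o['tool_pos'],o['ee_rot'],o['width'],o['finger_force'],o['wrist_force'])
snap('top');snap('scene')
for c in('top','scene'):
  for n in('level','deck_middle'): print(c,n,[(np.round(q['centre'],4),round(q['score'],2)) for q in robot.spot_point(n,c)[:1]])
plan([(*(DC-.02*DX),.279,DY,.006)])
E
```

```text
[ 0.65095678 -0.27407425  0.2908077 ] [-3.13757361  0.00586915  0.10666011] 0.02369489672916715 29.8910853266716 [ 0.65384361  0.86400614 -2.82494148]
top level [(array([0.4122, 0.2425, 0.0277]), 0.65)]
top deck_middle [(array([ 0.6767, -0.2698,  0.0658]), 0.77)]
scene level [(array([ 0.6541, -0.2758,  0.0878]), 0.89)]
scene deck_middle [(array([ 0.6778, -0.2751,  0.0674]), 0.97)]
rows 3
T [[0.0,-0.0,0.15],[0.0,-0.0,0.14],[0.01,-0.01,0.15]]
W [[0.01,-0.01,0.0],[0.0,-0.01,0.0],[0.01,0,0.01]]
```

Call:
play_rows(translation=[[0,0,0.15],[0,0,0.14],[0,0,0.06],[0,0,0.05],[0,0,0.04],[0,0,0]], twist=[[0,0,0],[0,0,0],[0,0,0],[0,0,0],[0,0,0],[0,0,0]], gripper=[-1,-1,-1,-1,-1,-1])

```text
time: 19.7
tool_pos: [0.6516, -0.2749, 0.2767]
ee_rot: [-3.141, 0.0, 0.106]
wrist_force: [0.3, 0.4, -3.4]
width: 0.0242
finger_force: 29.9
```

Call:
play_rows(translation=[[0,0,0],[0,0,0.03],[0,0,0.03],[0,0,0]], twist=[[0,0,0],[0,0,0],[0,0,0],[0,0,0]], gripper=[-1,-1,-1,-1])

```text
time: 20.1
tool_pos: [0.6517, -0.275, 0.275]
ee_rot: [3.141, -0.001, 0.106]
wrist_force: [-0.7, 1.1, -1.9]
width: 0.0236
finger_force: 29.9
```

Call:
play_rows(translation=[[0,0,0.03],[0,0,0.03],[0,0,0]], twist=[[0,0,0],[0,0,0],[0,0,0]], gripper=[-1,-1,-1])

```text
time: 20.4
tool_pos: [0.6515, -0.2749, 0.2745]
ee_rot: [3.141, -0.001, 0.106]
wrist_force: [-3.1, 1.1, 4.8]
width: 0.0241
finger_force: 30.0
```

Call:
play_rows(translation=[[0,0,0],[0,0,0],[0,0,0],[0,0,0],[0,0,-0.3],[0,0,-0.6],[0,0,-0.8],[0,0,-0.6]], twist=[[0,0,0],[0,0,0],[0,0,0],[0,0,0],[0,0,0],[0,0,0],[0,0,0],[0,0,0]], gripper=[-0.2,-0.1,0,0,0,0,0,0])

```text
time: 21.2
tool_pos: [0.6516, -0.275, 0.3674]
ee_rot: [3.14, -0.002, 0.106]
wrist_force: [-0.1, -0.1, 0.3]
width: 0.0468
finger_force: 0.0
```

Call:
play_rows(translation=[[0,0,-0.4],[0,0,0],[0,0,0],[0,0,0]], twist=[[0,0,0],[0,0,0],[0,0,0],[0,0,0]], gripper=[0.4,0.4,0.4,0.4])

```text
time: 21.6
tool_pos: [0.6515, -0.2749, 0.3785]
ee_rot: [-3.14, 0.002, 0.106]
wrist_force: [0.1, 0.2, -0.6]
width: 0.0659
finger_force: 0.0
```

```bash
python3 - <<'E'
from h import *
o=robot.get_obs();print(o['tool_pos'],o['ee_rot'],o['width'])
w=snap('wrist');cv2.imwrite('pics/w6.png',w[:,:,::-1])
for n in ('level','foot_grip','deck_middle','bubble'): 
  print(n,[(np.round(q['centre'],4),round(q['score'],2)) for q in robot.spot_point(n,'wrist')[:1]])
snap('top');snap('scene')
for c in('top','scene'):
  for n in('level','foot_grip'): print(c,n,[(np.round(q['centre'],4),round(q['score'],2)) for q in robot.spot_point(n,c)[:1]])
E
```

```text
[ 0.65151117 -0.27489303  0.37853528] [-3.14014948e+00  2.36144362e-03  1.05775100e-01] 0.06587982361185903
level [(array([ 0.6501, -0.2757,  0.0679]), 0.62)]
foot_grip [(array([ 0.4734, -0.2895,  0.0883]), 0.81)]
deck_middle [(array([ 0.674 , -0.276 ,  0.0652]), 0.78)]Traceback (most recent call last):
  File "<stdin>", line 5, in <module>
ValueError: it knows: brush, case, cleaner, deck, deck_middle, driver, foot_grip, latch_hinge, latch_lip, level, lid_handle, lid_hinge, metronome, mug, puck, stand, sticks
```

View pics/w6.png

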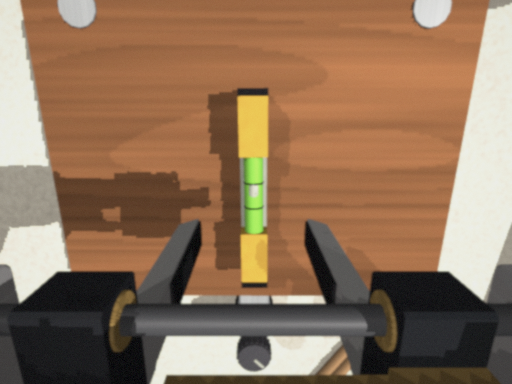

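The level stands on the deck along its line: tube rows 157–233 at column 254, lines near 184 and 208, bubble near 190 (towards the back), knob at (254,353). Measure the bubble.

```bash
cat >> h.py <<'E'
def bubble(w,cols=3):
    hsv=cv2.cvtColor(w,cv2.COLOR_RGB2HSV).astype(int)
    c=proj('wrist',[*(DC-.021*DX),.106])[0];u=int(round(c[0]))
    m=cv2.inRange(hsv.astype(np.uint8),(40,120,60),(75,255,255));m[300:]=0
    n,l,s,ce=cv2.connectedComponentsWithStats(cv2.morphologyEx(m,cv2.MORPH_CLOSE,np.ones((9,9))));i=1+s[1:,4].argmax()
    u=int(round(ce[i][0]));a,b=s[i][1],s[i][1]+s[i][3]
    return u,a,b,w[a-2:b+2,u-cols:u+cols+1].mean(1)
E
python3 - <<'E'
from h import *
w=snap('wrist');u,a,b,pr=bubble(w)
print(u,a,b)
for i,p in enumerate(pr): print(a-2+i,p.astype(int),end=' ')
print()
for v in (a,b,184,208): x=onplane('wrist',(u,v),.106)[:2]; print(v,(x-DC)@DX)
E
```

```text
253 158 234
156 [227 198  83] 157 [202 206  84] 158 [176 223  90] 159 [170 233  97] 160 [170 235  98] 161 [172 236  99] 162 [171 236  99] 163 [172 236  99] 164 [171 235  99] 165 [171 236  99] 166 [170 235  98] 167 [171 236  98] 168 [170 235  98] 169 [170 235  98] 170 [170 235  98] 171 [170 235  98] 172 [170 235  98] 173 [170 235  98] 174 [169 235  98] 175 [169 235  97] 176 [169 235  97] 177 [169 235  98] 178 [169 235  98] 179 [169 235  98] 180 [169 235  98] 181 [167 234  96] 182 [158 226  92] 183 [133 190  81] 184 [122 149  98] 185 [161 166 145] 186 [199 201 181] 187 [210 211 194] 188 [213 214 197] 189 [213 214 197] 190 [213 214 196] 191 [212 213 196] 192 [210 211 193] 193 [208 210 190] 194 [209 211 190] 195 [207 213 185] 196 [197 219 166] 197 [182 228 133] 198 [171 233 106] 199 [168 234  98] 200 [167 234  96] 201 [166 234  96] 202 [166 234  96] 203 [167 235  97] 204 [166 234  96] 205 [166 234  96] 206 [164 232  95] 207 [147 216  85] 208 [110 162  65] 209 [105 155  63] 210 [143 211  83] 211 [162 232  94] 212 [165 234  95] 213 [166 234  96] 214 [165 234  96] 215 [165 234  96] 216 [165 234  95] 217 [165 234  95] 218 [165 234  95] 219 [165 234  95] 220 [165 234  95] 221 [165 234  96] 222 [165 233  95] 223 [165 234  95] 224 [165 234  95] 225 [165 234  95] 226 [164 234  95] 227 [165 234  95] 228 [164 233  95] 229 [164 234  95] 230 [164 233  95] 231 [164 233  95] 232 [162 228  91] 233 [165 208  81] 234 [192 184  75] 235 [224 186  79] 
158 0.015204642400346143
234 -0.05402033745846318
184 -0.0073840259714925156
208 -0.029219758044882426
```

```bash
python3 - <<'E'
from h import *
for v in((254,353),): print(onplane('wrist',v,.095))
K=np.array([.4705,-.2935])
plan([(*K,.35,.5),(*K,.268,.5,.03)])
E
```

```text
[ 0.47709829 -0.29489282  0.095     ]
rows 8
T [[-0.91,-0.0,0.15],[-0.91,-0.08,0.15],[-0.9,-0.15,0.15],[-0.88,-0.21,0.14],[-0.86,-0.29,0.14],[-0.0,0.0,0.68],[-0.0,0.0,0.69],[-0.0,0.0,0.68]]
W [[0,0.0,-0.79],[0,0.0,-0.79],[0,0.0,-0.79],[-0.01,0.01,-0.79],[0,0.0,-0.78],[0,0.0,-0.0],[0,0.0,-0.0],[0,0.0,-0.0]]
```

Call:
play_rows(translation=[[-0.91,0,0.15],[-0.91,-0.08,0.15],[-0.9,-0.15,0.15],[-0.88,-0.21,0.14],[-0.86,-0.29,0.14],[0,0,0],[0,0,0],[0,0,0]], twist=[[0,0,-0.79],[0,0,-0.79],[0,0,-0.79],[0,0,-0.79],[0,0,-0.78],[0,0,0],[0,0,0],[0,0,0]], gripper=[1,1,1,1,1,1,1,1])

```text
time: 22.65
tool_pos: [0.4715, -0.2934, 0.3517]
ee_rot: [3.14, -0.001, 0.5]
wrist_force: [-0.0, -0.1, -0.4]
width: 0.0942
finger_force: 0.0
```

```bash
python3 - <<'E'
from h import *
w=snap('wrist');cv2.imwrite('pics/w7.png',w[:,:,::-1]);
for n in ('foot_grip','level'): print(n,[(np.round(q['centre'],4),round(q['score'],2)) for q in robot.spot_point(n,'wrist')[:2]])
o=robot.get_obs();print(o['tool_pos'],o['ee_rot'])
print(proj('wrist',[[.4705,-.2935,.097],[.468,-.294,.097],[.477,-.295,.097]]))
E
```

```text
foot_grip [(array([ 0.472 , -0.2919,  0.0864]), 0.7)]
level []
[ 0.47173575 -0.29328542  0.35140611] [ 3.14077942e+00 -4.77851798e-04  5.00667861e-01]
[[251.24798804 207.28736993]
 [250.31877644 210.11025125]
 [256.71749687 201.46007625]]
```

View pics/w7.png

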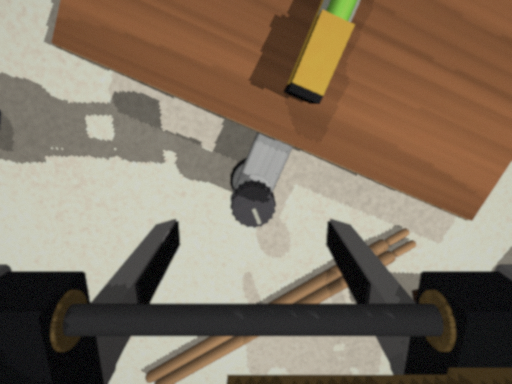

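The knob top is at (253,204), centred under the tool, with the sticks well outside the fingers. Descend, grip and turn 0.85 rad clockwise.

Call:
play_rows(translation=[[0.02,0,0.5],[0,0,0.6],[0,0,0.6],[0,0,0.37],[0,0,0],[0,0,0],[0,0,0],[0,0,0]], twist=[[0,0,0],[0,0,0],[0,0,0],[0,0,0],[0,0,0],[0,0,0],[0,0,0],[0,0,0]], gripper=[0.2,0.2,0.2,0.2,0.2,-1,-1,-1])

```text
time: 23.6
tool_pos: [0.4718, -0.2932, 0.2699]
ee_rot: [3.139, -0.001, 0.5]
wrist_force: [-0.2, 0.4, 0.3]
width: 0.0357
finger_force: 3.1
```

Call:
play_rows(translation=[[0,0,0],[0,0,0]], twist=[[0,0,0],[0,0,0]], gripper=[-1,-1])

```text
time: 23.8
tool_pos: [0.4717, -0.2932, 0.2699]
ee_rot: [3.139, -0.001, 0.5]
wrist_force: [1.1, -0.4, 4.4]
width: 0.0354
finger_force: 30.0
```

Call:
play_rows(translation=[[0,0,-0.01],[0,0,0],[0,0,-0.01],[0,0,-0.01],[0,0,0],[0,0,-0.01],[0,0,0],[0,0,-0.01]], twist=[[0,0,1],[0,0,1],[0,0,1],[0,0,1],[0,0,1],[0,0,1],[0,0,1],[0,0,1]], gripper=[-1,-1,-1,-1,-1,-1,-1,-1])

```text
time: 24.6
tool_pos: [0.4718, -0.2943, 0.27]
ee_rot: [3.138, -0.004, -0.304]
wrist_force: [3.2, -6.5, -5.5]
width: 0.0356
finger_force: 30.0
```

Call:
play_rows(translation=[[0,0,0],[0,0,0],[0,0,0],[0,0,0],[0,0,0],[0,0,0],[0,0,0],[0,0,0]], twist=[[0,0,0.5],[0,0,0],[0,0,0],[0,0,0],[0,0,0],[0,0,0],[0,0,0],[0,0,0]], gripper=[-1,-1,-1,-1,-1,-1,-1,-1])

```text
time: 25.4
tool_pos: [0.4718, -0.2945, 0.27]
ee_rot: [3.138, -0.004, -0.351]
wrist_force: [3.3, -7.1, -4.9]
width: 0.0353
finger_force: 30.0
```

```bash
python3 - <<'E'
from h import *
b=snap('top');a=snap('scene')
o=robot.get_obs();print(o['tool_pos'],o['ee_rot'],o['wrist_force'],o['wrist_torque'],o['time'])
w=snap('wrist')
print(proj('wrist',[[*(DC-.02*DX),.107],[*(DC-.055*DX),.107],[*(DC+.015*DX),.107]]))
print(proj('scene',[[*(DC-.055*DX),.107],[*(DC+.015*DX),.107]]),proj('top',[[*(DC-.055*DX),.107],[*(DC+.015*DX),.107]]))
E
```

```text
[ 0.47175907 -0.29447837  0.27001607] [ 3.13783406 -0.00430633 -0.35118698] [ 3.27915734 -6.04599242 -3.8803112 ] [-0.96915518 -0.63207296 -0.12890026] 25.5
[[  39.46129198 -119.77028094]
 [  91.60815453  -24.81137588]
 [ -20.84157644 -229.58118953]]
[[225.25498195 256.59328773]
 [245.51533017 267.42572555]] [[338.69959272 173.07193042]
 [337.17560533 152.67286889]]
```

Call:
play_rows(translation=[[0,0,0],[0,0,0],[0,0,0],[0,0,-0.6],[0,0,-0.8],[0,0,-0.8]], twist=[[0,0,0],[0,0,0],[0,0,0],[0,0,0],[0,0,0],[0,0,0]], gripper=[0.2,0.2,0.2,0.2,0.2,0.2])

```text
time: 26.15
tool_pos: [0.4711, -0.2926, 0.3587]
ee_rot: [-3.141, 0.002, -0.35]
wrist_force: [0.0, 0.6, -0.4]
width: 0.0567
finger_force: 0.0
```

```bash
python3 - <<'E'
from h import *
plan([(*(DC-.03*DX),.378,DY)])
E
```

```text
rows 5
T [[0.77,-0.37,-0.1],[0.81,-0.3,-0.1],[0.83,-0.23,-0.1],[0.85,-0.15,-0.09],[0.85,-0.07,-0.1]]
W [[0,0.0,-0.91],[0,0.0,-0.91],[0,0.0,-0.91],[-0.01,0.01,-0.91],[0,0.0,-0.91]]
```

Call:
play_rows(translation=[[0.77,-0.37,-0.1],[0.81,-0.3,-0.1],[0.83,-0.23,-0.1],[0.85,-0.15,-0.09],[0.85,-0.07,-0.1],[0,0,0],[0,0,0],[0,0,0]], twist=[[0,0,-0.91],[0,0,-0.91],[0,0,-0.91],[0,0,-0.91],[0,0,-0.91],[0,0,0],[0,0,0],[0,0,0]], gripper=[0.2,0.2,0.2,0.2,0.2,0.2,0.2,0.2])

```text
time: 26.95
tool_pos: [0.6416, -0.2763, 0.3779]
ee_rot: [-3.141, 0.001, 0.104]
wrist_force: [-0.7, 0.3, -0.9]
width: 0.0568
finger_force: 0.0
```

```bash
python3 - <<'E'
from h import *
w=snap('wrist');u,a,b,pr=bubble(w);cv2.imwrite('pics/w8.png',w[:,:,::-1])
print(u,a,b)
for i,p in enumerate(pr):
  if 15<i<65: print(a-2+i,p.astype(int),end=' ')
o=robot.get_obs();print(o['tool_pos'],o['ee_rot'])
cv2.imwrite('pics/w8c.png',cv2.resize(w[a-20:b+20,u-40:u+40,::-1],None,fx=5,fy=5,interpolation=cv2.INTER_NEAREST))
E
```

```text
253 146 224
160 [175 237 101] 161 [176 237 101] 162 [174 237 100] 163 [175 237 101] 164 [175 237 100] 165 [174 237 100] 166 [174 236 100] 167 [174 236 100] 168 [174 236 100] 169 [173 236 100] 170 [172 235  99] 171 [162 227  94] 172 [133 190  79] 173 [106 149  66] 174 [126 179  75] 175 [157 223  91] 176 [171 235  98] 177 [172 236  99] 178 [172 236 101] 179 [179 235 115] 180 [192 229 146] 181 [209 223 179] 182 [215 218 195] 183 [218 219 201] 184 [218 219 201] 185 [217 218 201] 186 [217 217 200] 187 [217 217 199] 188 [216 217 199] 189 [216 216 198] 190 [215 216 196] 191 [212 216 191] 192 [202 219 173] 193 [188 228 141] 194 [175 233 111] 195 [170 235 100] 196 [165 233  96] 197 [145 213  84] 198 [109 159  66] 199 [110 160  66] 200 [142 209  82] 201 [162 231  94] 202 [167 235  97] 203 [168 236  97] 204 [169 236  98] 205 [169 236  98] 206 [169 236  98] 207 [169 236  97] 208 [168 236  97] [ 0.64136064 -0.27639391  0.37827608] [3.14139439e+00 2.62800342e-04 1.03563046e-01]
```

View pics/w8c.png

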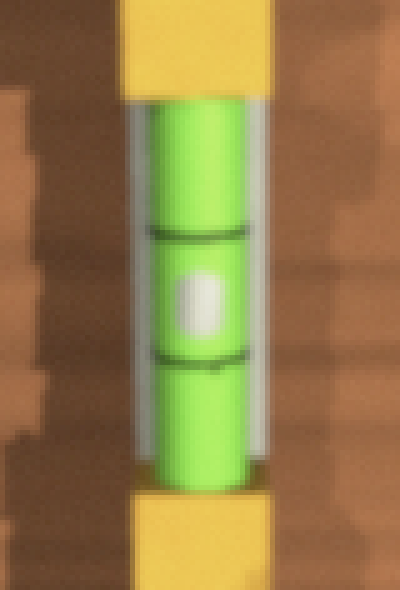

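Bubble (rows 180–193) sits between the lines (173 and 198.5), about 0.9 mm off the middle. I check parallax before pressing.

```bash
python3 - <<'E'
from h import *
c=robot.camera_model('wrist');Rm=cv2.Rodrigues(np.array(c['rvec'],float))[0];C=-Rm.T@np.array(c['tvec']).ravel()
d=C[:2]-(DC-.021*DX);print(d@DX,d@DYv,C[2]-.106)
w=snap('wrist');u,a,b,pr=bubble(w);print([(a-2+i,int(p[2])) for i,p in enumerate(pr) if p[2]>110 and 20<i<60][::12])
plan([(*(DC-.021*DX+.0*DX),.32,DY,.03)])
E
```

```text
0.06952674718447176 -0.0011826932328852955 0.25201128764209624
[(np.int32(179), 120), (np.int32(191), 185)]
rows 2
T [[0.12,-0.01,0.73],[0.13,-0.01,0.73]]
W [[0.0,0,-0.01],[0.0,0,-0.01]]
```

```bash
python3 - <<'E'
from h import *
P=np.array([.6515,-.275])-.058*DX
plan([(*P,.35,DY,.03),(*P,.315,DY,.02)])
E
```

```text
rows 4
T [[-0.6,-0.0,0.36],[-0.59,-0.01,0.35],[-0.0,0.0,0.44],[-0.0,0.0,0.44]]
W [[0.0,0,-0.01],[0.0,0,-0.01],[0.0,0,-0.0],[0.0,0,-0.0]]
```

Call:
play_rows(translation=[[-0.6,0,0.36],[-0.59,-0.01,0.35],[0,0,0],[0,0,0],[0,0,0],[0,0,0.44],[0,0,0.44],[0,0,0]], twist=[[0,0,-0.01],[0,0,-0.01],[0,0,0],[0,0,0],[0,0,0],[0,0,0],[0,0,0],[0,0,0]], gripper=[-1,-1,-1,-1,-1,-1,-1,-1])

```text
time: 27.85
tool_pos: [0.5954, -0.2805, 0.3123]
ee_rot: [-3.14, 0.002, 0.107]
wrist_force: [-0.2, -0.7, -0.2]
width: 0.0005
finger_force: 0.0
```

Call:
play_rows(translation=[[0,0,0.05],[0,0,0.04],[0,0,0.04],[0,0,0.04],[0,0,0]], twist=[[0,0,0],[0,0,0],[0,0,0],[0,0,0],[0,0,0]], gripper=[-1,-1,-1,-1,-1])

```text
time: 28.35
tool_pos: [0.595, -0.2808, 0.3077]
ee_rot: [3.141, -0.0, 0.107]
wrist_force: [-0.6, -1.2, 0.4]
width: 0.0007
finger_force: 0.0
```

Call:
play_rows(translation=[[0,0,0.02],[0,0,0.02],[0,0,0.02],[0,0,0]], twist=[[0,0,0],[0,0,0],[0,0,0],[0,0,0]], gripper=[-1,-1,-1,-1])

```text
time: 28.75
tool_pos: [0.5948, -0.2807, 0.3076]
ee_rot: [3.14, -0.002, 0.107]
wrist_force: [-1.8, 1.7, 6.7]
width: 0.0009
finger_force: 3.7
```

Call:
play_rows(translation=[[0,0,0.02],[0,0,0.01],[0,0,0],[0,0,0],[0,0,0],[0,0,0],[0,0,0],[0,0,0]], twist=[[0,0,0],[0,0,0],[0,0,0],[0,0,0],[0,0,0],[0,0,0],[0,0,0],[0,0,0]], gripper=[-1,-1,-1,-1,-1,-1,-1,-1])

```text
time: 29.55
tool_pos: [0.5947, -0.2806, 0.3076]
ee_rot: [3.14, -0.002, 0.107]
wrist_force: [-3.6, 3.1, 11.4]
width: 0.0004
finger_force: 5.3
```

```bash
python3 - <<'E'
from h import *
o=robot.get_obs();print(o['wrist_force'],o['finger_force'],o['time'])
w=snap('wrist');cv2.imwrite('pics/w9.png',w[:,:,::-1]);u,a,b,pr=bubble(w);print(u,a,b)
for i,p in enumerate(pr):print(a-2+i,p.astype(int)[1:],end=' ')
c=robot.camera_model('wrist');Rm=cv2.Rodrigues(np.array(c['rvec'],float))[0];C=-Rm.T@np.array(c['tvec']).ravel()
d=C[:2]-(DC-.021*DX);print(d@DX,d@DYv,C[2]-.106)
E
```

```text
[-3.56600381  3.05242223 11.42048068] 5.2716634317766875 29.55
253 80 198
78 [208  88] 79 [222  93] 80 [238 105] 81 [244 111] 82 [244 112] 83 [246 114] 84 [247 115] 85 [248 116] 86 [248 117] 87 [248 116] 88 [248 116] 89 [247 115] 90 [246 114] 91 [247 115] 92 [248 115] 93 [248 117] 94 [248 117] 95 [248 116] 96 [248 117] 97 [248 116] 98 [248 116] 99 [248 116] 100 [248 117] 101 [248 116] 102 [248 116] 103 [248 116] 104 [248 115] 105 [248 116] 106 [248 116] 107 [248 115] 108 [248 116] 109 [248 115] 110 [248 115] 111 [248 115] 112 [248 115] 113 [248 115] 114 [248 115] 115 [248 114] 116 [248 115] 117 [248 115] 118 [248 114] 119 [246 113] 120 [232 101] 121 [169  76] 122 [128  65] 123 [187  82] 124 [236 104] 125 [246 113] 126 [248 114] 127 [248 115] 128 [248 114] 129 [248 114] 130 [247 116] 131 [246 134] 132 [242 172] 133 [235 204] 134 [234 217] 135 [235 222] 136 [235 222] 137 [235 223] 138 [235 222] 139 [235 222] 140 [235 222] 141 [235 222] 142 [235 222] 143 [235 222] 144 [234 221] 145 [234 221] 146 [234 221] 147 [233 220] 148 [232 219] 149 [230 215] 150 [231 210] 151 [235 191] 152 [242 153] 153 [246 123] 154 [247 113] 155 [248 112] 156 [248 111] 157 [246 111] 158 [233  98] 159 [169  73] 160 [132  62] 161 [192  81] 162 [237 101] 163 [246 109] 164 [247 111] 165 [247 111] 166 [248 111] 167 [247 111] 168 [247 111] 169 [247 111] 170 [247 111] 171 [248 111] 172 [247 111] 173 [247 111] 174 [247 111] 175 [248 111] 176 [247 111] 177 [247 110] 178 [247 110] 179 [247 111] 180 [247 110] 181 [247 111] 182 [247 110] 183 [247 109] 184 [247 111] 185 [247 110] 186 [247 110] 187 [247 110] 188 [247 110] 189 [247 109] 190 [247 110] 191 [247 110] 192 [246 109] 193 [239 100] 194 [214  84] 195 [181  70] 196 [168  65] 197 [153  60] 198 [135  54] 199 [131  54] 0.022754949194302185 -0.0002789399772264627 0.18153491550711248
```

View pics/w9.png

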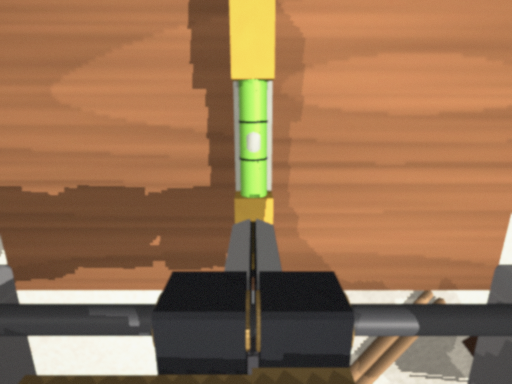

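The level is being pressed at its front yellow part with 11.4 N. The bubble (rows 132–152) is between the lines (122 and 160), about 0.7 mm from the middle, so I hand in.

```bash
python3 -c "
from h import *
print(robot.close_job())"
```

```text
the job is handed in; nothing more can be done
None
```

I handed the job in at about 30 s with the arm still pressing the level on the deck at about 11 N, the bubble about 0.7 mm from centre and the case lid open; no verdict came back.

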